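Slide the pepper mill home into its bay on the cheese counter

TASK

Push the tall wooden pepper mill along the cheese counter into the low three-sided wooden bay until its foot rests against the bay's back rail, standing upright and let go. Touch the mill only at its thick foot, low down, so that it slides: do not tip it, lift it or carry it. Leave the oil bottle, the cheese wedge, the round cheese box and the jar where they are.

Things in the scene. Friction and masses are not known exactly. Their poses are not given: they have to be found in the camera images.
- mill: pepper mill of dark turned wood, 230 mm tall, about 0.5 kg, loose. Its foot is a plain upright cylinder 64 mm in diameter and 36 mm high, the widest part. Origin at the centre of the underside, z up its axis; round, so yaw does not matter. It slides on the bare counter; pushed higher than its foot it may topple.
- mill_top: the mill's slender upper part, fixed to the foot, not to be touched: origin on the axis at the top of the foot, 36 mm above the underside; waist 34 mm in diameter at 91 mm above the counter, rounded head 52 mm in diameter at 191 mm, small steel button at the very top (230 mm).
- bay: parking bay for the mill: three rails of pale wood fixed to the counter, 28 mm high and 14 mm thick, no floor. Inside width 104 mm (along its x). Origin at counter level at the point where the mill's axis stands when its foot touches the middle of the back rail: the back rail's inner face is at y = +32 mm, the side rails' inner faces at x = +-52 mm, the side rails run from y = -38 mm (the open mouth) to +32 mm. The mill goes in along the bay's +y.
- bay_mouth (a point): middle of the bay's open mouth at counter level, 38 mm from the bay's origin towards its -y, axes as the bay's.
- bottle: bystander: green glass oil bottle, 58 mm in diameter, 160 mm tall, loose, near the mill. Origin at the centre of its underside.
- round_box: bystander: round wooden cheese box 116 mm in diameter, 36 mm high, loose. Origin at the centre of its underside.
- jar: bystander: small amber glass jar with a metal lid, 68 mm in diameter, 85 mm tall, loose. Origin at the centre of its underside.
- wedge: bystander: yellow block of cheese with a rind at one end, 116 x 50 x 50 mm, long along its x, loose. Origin at the centre of its underside.
Not all that is in view belongs to the job. Several things have the shape of the mill; the one meant has the colours described above. Leave any black look-alike of the bay alone.

How it is judged:
By the outcome, as a careful person would: the job done as asked, in the order asked, and still so for the second after the job is handed in, with the robot touching nothing.
It also fails if it takes over 64 s, if anything falls off the work surface, if the arm or the gripper's body presses on something with over 40 N, if the wrist force passes 120 N, or if a joint passes its speed limit or range.

ROBOT

A 7-joint arm with a two-finger parallel gripper is mounted at the origin on the work surface. World frame = base frame: x ahead of the robot, y to its left, z up, the work surface at z = 0. Lengths are in m, angles in rad, forces in N, time in s.
With the tool pointing down it reaches from about 0.4 to 0.75 m from the base axis. Payload 19.5 kg.
Tool frame: the origin (TCP) lies midway between the tips of the shut fingers; the grasp point (between the pads) lies 19 mm behind it; z points along the fingers, y is the line along which they close (so a half turn about z gives the same grasp; the last joint's range is limited). The gripper opens to 85 mm and grips with 20 to 120 N. Pads are 22 mm wide; open, the fingers measure 114 mm over their backs; the gripper's body (76 mm by 85 mm) begins 54 mm behind the grasp point. The pads swing forward as they close: fully open they stand 13 mm farther back than shut.
Start: joints at [1.192, 0.707, -0.028, 1.485, 0.022, 0.951, -0.075], TCP at [0.19, -0.543, 0.231] pointing down, gripper open.
Joint ranges: [-2.71, 2.71], [-0.32, 2.16], [-1.57, 1.52], [0, 2.45], [-1.46, 4.6], [0, 2.02], [-2.83, 2.83]. Speed limits (rad/s): [1.89, 1.89, 2.57, 2.57, 3.01, 3.01, 3.01].

INTERFACE

Orientations are given as [roll, pitch, yaw] about the fixed x, y, z axes, in that order (R = Rz(yaw) Ry(pitch) Rx(roll)).
In Python, from workcell import state, imaging, ctrl gives the robot as it stands.
- The arm moves only by the tool jog_arm, never from a script. Its argument "deltas" is a list of rows, each a list of 7 numbers: the shift along the tool's x, y, z as a fraction of full scale, then the turn, a rotation vector about the tool's x, y, z as a fraction of full scale, then the closure, from -1 (fully open) to 1 (shut). A call has 1 to 12 rows; each row is the pose to reach, as a shift and turn from the pose commanded when the call began, along the tool's axes at that moment, turning the shorter way round; what a row does not reach only later rows make up. Full scale, the value 1, is 0.25 m for a shift and pi rad for a turn. A row lasts 1/8 s, in which the tool goes at most 62.5 mm and 10.7 degrees, less where a joint would pass 70% of its speed; a pose out of reach is approached as far as the arm can. A call with a number of a shift or a turn outside -1 to 1 is refused whole. A call with a gripper value outside its range is refused whole. The fingers move at their own pace and stop on an object; "squeeze" is the grip in N (left out, the last holds). Time passes only in rows, so rows that repeat a pose let the fingers close. It gives the time, the measured TCP pose, the force, the opening and the grip force at its end, in the units of the state.
- state(): the state, without advancing time (a new reading comes with each control period).
- imaging.grab_frame(name): name is "scene" or "top"; returns (picture, depth): 420x560x3 uint8, red, green, blue; 420x560 float32, m along the optical axis (not along the pixel's ray), 0 where there is no reading.
- imaging.calibration(name): a dict with "fx", "fy", "cx", "cy" (pixels), "rvec" (rotation vector, rad) and "tvec" (3), from world to camera coordinates, as OpenCV has them. Camera axes: x right, y down, z forward; pixel columns grow to the right and rows downward; lengths in m; the calibration is good to about 2 mm. A picture is of the moment at which its call begins. calibration takes no time and is no camera call.
- ctrl.finish_job(): hands the job in; it is judged then, once.
The state is a dict: "clock": time; "joint_pos": joint angles; "dq": joint speeds; "joint_torque": joint torques, N m; "tool_pos": TCP position; "orientation": TCP orientation; "wrist_force": force on the tool from outside, world axes, zero at the start; "moment": the same for the moment, N m; "opening": finger opening in m; "grip_force": force on a finger pad.
Only numpy, scipy, OpenCV 4.12 (cv2) and the standard library are available. Lean on these libraries where they do the work, as an engineer would, in place of code of your own. Each camera call takes 0.05 s, during which the arm holds its last target. There are 200 camera calls.

## Working session

There is one attempt and no reset: what is moved stays moved. The work goes in short steps, Python scripts to look and compute and a tool call to move; the robot and the scene stay as the last step left them, time stands still between calls to the robot, and variables do not carry over. Pictures are saved under pics/ and viewed, at most 10 in all, crops included, and the job is handed in when it is done.

Besides the shell and the picture viewer there is one more tool, called after ">>>" as name(argument=value, ...) on one line, values as JSON. jog_arm: Moves the arm, as the interface text tells. Its arguments: {"type":"object","properties":{"deltas":{"type":"array","items":{"type":"array","items":{"type":"number"}}},"squeeze":{"type":"number"}},"required":["deltas"]}

```bash
mkdir -p pics; cat > h.py <<'E'
import numpy as np, cv2
from workcell import state, imaging, ctrl
def cal(n):
    c=imaging.calibration(n);K=np.array([[c['fx'],0,c['cx']],[0,c['fy'],c['cy']],[0,0,1.]])
    R=cv2.Rodrigues(np.array(c['rvec'],float))[0];t=np.array(c['tvec'],float).ravel();return K,R,t
def cloud(n,d):
    K,R,t=cal(n);v,u=np.indices(d.shape)
    p=np.stack([(u-K[0,2])/K[0,0]*d,(v-K[1,2])/K[1,1]*d,d],-1)
    return (p-t)@R
def ray(n,u,v,z):
    K,R,t=cal(n);c=-R.T@t;r=R.T@np.linalg.solve(K,[u,v,1]);return c+r*(z-c[2])/r[2]
def proj(n,P):
    K,R,t=cal(n);q=K@(R@np.array(P,float)+t);return q[:2]/q[2]
E
python3 - <<'E'
from h import *
for n in('scene','top'):
    p,d=imaging.grab_frame(n);cv2.imwrite(f'pics/{n}0.png',p[:,:,::-1]);np.savez(f'{n}0.npz',p=p,d=d)
    K,R,t=cal(n);print(n,K[0,0],-R.T@t,R[2])
print(state())
E
```

```text
scene 490.02295591956704 [ 1.09958703 -0.86350883  0.99650004] [-0.34988346  0.62924998 -0.69399282]
top 507.25948805286566 [ 0.5571547 -0.0269289  1.3274816] [ 0.06381221 -0.00397397 -0.99795401]
{'clock': 0.1, 'joint_pos': array([ 1.19230157,  0.70700542, -0.02762936,  1.4849491 ,  0.02202646,
        0.95090179, -0.07554639]), 'dq': array([ 0.00037661, -0.00292249,  0.00147854,  0.00054958,  0.00145065,
        0.00189616,  0.00057129]), 'joint_torque': array([ 2.72275363e-03, -8.84296274e+01,  1.23692639e+00, -2.36459953e+01,
        1.71754416e-02,  4.81365671e-03,  3.48810261e-05]), 'tool_pos': array([ 0.18993895, -0.54247464,  0.23089514]), 'orientation': array([-3.14063317e+00,  4.23578390e-05,  3.36772390e-01]), 'wrist_force': array([ 0.70413862, -1.44900764,  0.57544292]), 'moment': array([ 0.02887114, -0.00672953, -0.02068166]), 'grip_force': 0.0, 'opening': 0.08546524408688684}
```

View pics/scene0.png

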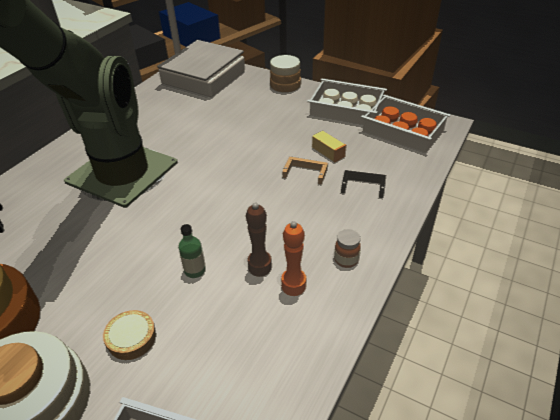

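View pics/top0.png

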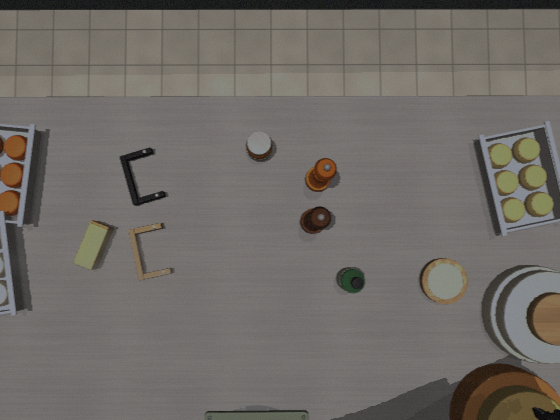

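The dark mill is at (258,250) in scene and (312,222) in top. The orange one beside it is a decoy. The pale bay is at top (150,252) with its mouth facing the mills, the black look-alike is at (142,178), the bottle at (352,280) and the wedge at (92,245).

```bash
python3 - <<'E'
from h import *
D={n:np.load(f'{n}0.npz') for n in('scene','top')}
C={n:cloud(n,D[n]['d']) for n in D}
def circ(P):
    A=np.c_[2*P,np.ones(len(P))];s=np.linalg.lstsq(A,(P**2).sum(1),rcond=None)[0];return s[:2],np.sqrt(s[2]+s[:2]@s[:2])
boxes={'scene':dict(mill=(240,200,276,280),red=(278,218,310,298),bottle=(175,222,210,280),jar=(330,228,364,270)),
'top':dict(mill=(298,204,334,236),red=(303,155,339,193),bottle=(336,264,368,296),jar=(243,128,276,164))}
for n in D:
  for k,(a,b,c,e) in boxes[n].items():
    P=C[n][b:e,a:c].reshape(-1,3);
    o=P[(P[:,2]>.008)&(P[:,2]<.034)]; print(n,k,'zmax',P[:,2].max().round(3),len(o), *[ (np.round(x,4)) for x in circ(o[:,:2])] if len(o)>10 else '')
# rails & wedge
for n,(a,b,c,e) in dict(scene=(278,150,332,186),top=(122,215,180,285)).items():
    P=C[n][b:e,a:c].reshape(-1,3);I=D[n]['p'][b:e,a:c].reshape(-1,3).astype(int)
    z=P[:,2];m=(z>.022)&(z<.034)&(I[:,0]-I[:,2]>35)
    Q=P[m];r=cv2.minAreaRect(Q[:,:2].astype(np.float32)*1000);print(n,'bay',m.sum(),np.median(Q[:,2]),r,cv2.boxPoints(r).round(1).tolist())
P=C['top'][215:275,70:115].reshape(-1,3);Q=P[(P[:,2]>.04)&(P[:,2]<.06)];r=cv2.minAreaRect(Q[:,:2].astype(np.float32)*1000);print('wedge',r)
print('table z',[np.median(C['top'][300:330,200:300,2]),np.median(C['scene'][180:200,200:240,2])])
E
```

```text
scene mill zmax 0.997 160 [ 0.6175 -0.1455] 0.0307
scene red zmax 0.997 171 [ 0.7277 -0.16  ] 0.0306
scene bottle zmax 0.997 143 [ 0.443  -0.2081] 0.0623
scene jar zmax 0.997 156 [ 0.8096 -0.0095] 0.033
top mill zmax 1.327 29 [ 0.6219 -0.156 ] 0.0402
top red zmax 1.327 50 [ 0.7363 -0.1728] 0.0452
top bottle zmax 1.327 24 [ 0.4627 -0.2406] 0.0331
top jar zmax 1.327 33 [ 0.8087 -0.0086] 0.0376
scene bay 252 0.027328637354533503 ((535.7364501953125, 307.26361083984375), (133.07345581054688, 155.92295837402344), 10.144624710083008) [[456.5, 372.29998779296875], [484.0, 218.8000030517578], [615.0, 242.1999969482422], [587.5, 395.70001220703125]]
top bay 425 0.02925209206988552 ((537.6481323242188, 271.5012512207031), (130.10189819335938, 82.36847686767578), 12.067232131958008) [[465.3999938964844, 298.20001220703125], [482.6000061035156, 217.60000610351562], [609.9000244140625, 244.8000030517578], [592.7000122070312, 325.3999938964844]]
wedge ((553.6470947265625, 411.8981018066406), (51.81174087524414, 116.12191009521484), 68.7394790649414)
table z [np.float64(0.0013358365502772673), np.float64(-1.274049269420163e-05)]
```

```bash
cat >> h.py <<'E'
from scipy.optimize import least_squares
from scipy.spatial.transform import Rotation as Ro
def foot(n,C,box,r=.032,zl=(.008,.034)):
    a,b,c,e=box;P=C[b:e,a:c].reshape(-1,3);P=P[(P[:,2]>zl[0])&(P[:,2]<zl[1])][:,:2]
    s=least_squares(lambda q:np.hypot(*(P-q).T)-r,P.mean(0)-0*r,loss='soft_l1',f_scale=.002)
    return s.x,np.sqrt(np.mean(s.fun**2)),len(P)
def jog(Pt,Rt):
    s=state();R0=Ro.from_euler('xyz',s['orientation']);
    print('shift',np.round(R0.inv().apply(np.array(Pt)-s['tool_pos'])/.25,4),'turn',np.round((R0.inv()*Ro.from_matrix(Rt)).as_rotvec()/np.pi,4))
def tool(f,tilt):
    f=np.array([*f[:2],0]);f/=np.linalg.norm(f);up=np.array([0,0,1.]);c,s=np.cos(tilt),np.sin(tilt)
    x=f*c+up*s;z=f*s-up*c;return np.c_[x,np.cross(z,x),z]
E
python3 - <<'E'
from h import *
D={n:np.load(f'{n}0.npz') for n in('scene','top')}
C={n:cloud(n,D[n]['d']) for n in D}
print(foot('scene',C['scene'],(240,235,276,280)));print(foot('top',C['top'],(298,204,334,236)))
# head axis from both views, z band at head
for n,b in dict(scene=(240,200,276,280),top=(298,204,334,236)).items(): print('head',foot(n,C[n],b,.026,(.18,.2)))
print('bottle',foot('scene',C['scene'],(175,222,210,280),.029,(.03,.09)),foot('top',C['top'],(336,264,368,296),.029,(.03,.09)))
# two-view check of rail corners: back-rail outer corners by depth-free colour mask in top, rays at z=.028
I=D['top']['p'].astype(int);m=np.zeros(I.shape[:2],np.uint8);s=(slice(215,285),slice(122,180))
m[s]=((I[...,0]-I[...,2])[s]>35);c=max(cv2.findContours(m,0,1)[0],key=cv2.contourArea)
q=np.array([ray('top',u,v,.028)[:2]*1000 for (u,v) in c[:,0]],np.float32);r=cv2.minAreaRect(q);print('bay ray',r)
O=np.array([.5385,.2676]);M=np.array([.6185,-.148]);f=(O-M);L=np.linalg.norm(f);f/=L;print(f,L,np.degrees(np.arctan2(-f[0],f[1])))
S=M-.10*f;print(S);jog([*S,.25],tool(f,np.radians(40)))
E
```

```text
(array([ 0.61675638, -0.14413278]), np.float64(0.0015493938925772335), 160)
(array([ 0.61450896, -0.14805497]), np.float64(0.00625841198786474), 29)
head (array([ 0.61644145, -0.14324855]), np.float64(0.0018821923509371363), 137)
head (array([ 0.61400296, -0.1484284 ]), np.float64(0.0018568295194659505), 72)
bottle (array([ 0.46870791, -0.23402032]), np.float64(0.0014332439846719183), 374) (array([ 0.46485368, -0.23649349]), np.float64(0.00040053021842017216), 91)
bay ray ((537.7545776367188, 271.09368896484375), (130.13592529296875, 82.45782470703125), 12.048799514770508)
[-0.18902266  0.98197273] 0.4232296775983461 10.895753330610894
[ 0.63740227 -0.24619727]
shift [ 2.0809 -0.5272 -0.076 ] turn [ 0.1575  0.1826 -0.4335]
```

>>> jog_arm(deltas=[[0.1,-0.03,-0.1,0.01,0.01,-0.02,0.05],[0.25,-0.07,-0.1,0.02,0.02,-0.05,0.05],[0.4,-0.1,-0.1,0.03,0.04,-0.09,0.05],[0.55,-0.14,-0.1,0.045,0.05,-0.12,0.05],[0.7,-0.18,-0.1,0.055,0.065,-0.15,0.05],[0.85,-0.22,-0.1,0.065,0.075,-0.18,0.05],[0.95,-0.25,-0.1,0.075,0.085,-0.21,0.05],[1,-0.26,-0.1,0.08,0.09,-0.217,0.05],[1,-0.26,-0.1,0.08,0.09,-0.217,0.05],[1,-0.26,-0.1,0.08,0.09,-0.217,0.05]])

```text
clock: 1.35
tool_pos: [0.4036, -0.3994, 0.2563]
orientation: [-2.997, -0.342, 0.999]
wrist_force: [0.2, 0.1, -0.0]
opening: 0.0406
grip_force: 0.0
```

```bash
python3 - <<'E'
from h import *
O=np.array([.5385,.2672]);M=np.array([.6155,-.146]);f=O-M;f/=np.linalg.norm(f);S=M-.10*f
s=state();print(s['clock'],s['opening'],s['tool_pos'],s['joint_pos'],S);jog([*S,.25],tool(f,np.radians(40)))
E
```

```text
1.35 0.04064436635368741 [ 0.40364253 -0.39943857  0.25629605] [ 1.01588911  0.82293694 -0.33783324  1.2075425  -0.06059943  1.35201165
  0.22784983] [ 0.63381967 -0.24430763]
shift [0.9525 0.4866 0.2988] turn [ 0.0764  0.0922 -0.2163]
```

>>> jog_arm(deltas=[[0.12,0.06,0.03,0.01,0.01,-0.03,0.05],[0.26,0.13,0.08,0.02,0.025,-0.06,0.05],[0.42,0.21,0.13,0.035,0.04,-0.1,0.05],[0.58,0.29,0.18,0.045,0.055,-0.13,0.05],[0.74,0.37,0.23,0.06,0.07,-0.17,0.05],[0.88,0.45,0.28,0.07,0.085,-0.2,0.05],[0.95,0.487,0.299,0.076,0.092,-0.216,0.05],[0.95,0.487,0.299,0.076,0.092,-0.216,0.05],[0.95,0.487,0.299,0.076,0.092,-0.216,0.05],[0.95,0.487,0.299,0.076,0.092,-0.216,0.05]])

```text
clock: 2.6
tool_pos: [0.6239, -0.2376, 0.247]
orientation: [3.131, -0.692, 1.755]
wrist_force: [0.5, 0.2, 1.1]
opening: 0.0406
grip_force: 0.0
```

```bash
python3 - <<'E'
from h import *
O=np.array([.5385,.2672]);M=np.array([.6155,-.146]);f=O-M;f/=np.linalg.norm(f);S=M-.10*f
s=state();print(s['clock'],s['tool_pos'],s['joint_pos'],S);jog([*S,.25],tool(f,np.radians(40)));jog([*S,.06],tool(f,np.radians(40)))
p,d=imaging.grab_frame('scene');cv2.imwrite('pics/s1.png',p[:,:,::-1])
E
```

```text
2.6 [ 0.62386342 -0.23756563  0.24702839] [ 0.58009213  1.25855086 -0.39367399  0.26202813 -0.22696862  2.02359398
  0.49801212] [ 0.63381967 -0.24430763]
shift [-0.0184  0.0345 -0.0304] turn [ 0.0034  0.0019 -0.    ]
shift [-0.5035  0.0284  0.5547] turn [ 0.0034  0.0019 -0.    ]
```

View pics/s1.png

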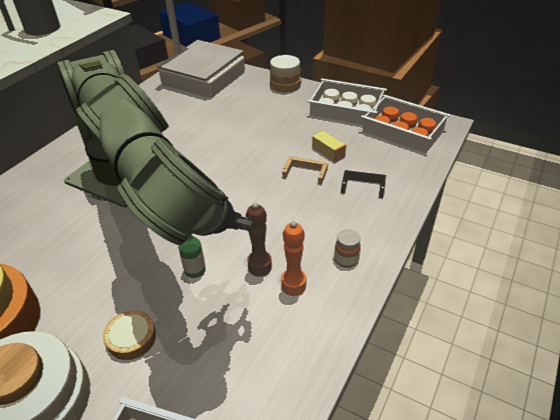

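The arm is stretched with joint 6 at its limit, and the hand at (240,222) is near the bottle. I'll use less tilt (25°), which still clears the mill's head, and go lower.

```bash
python3 - <<'E'
from h import *
O=np.array([.5385,.2672]);M=np.array([.6155,-.146]);f=O-M;f/=np.linalg.norm(f)
jog([*(M-.085*f),.2],tool(f,np.radians(25)))
jog([*(M-.085*f),.12],tool(f,np.radians(25)))
E
```

```text
shift [-0.1003  0.0319  0.1614] turn [ 0.0034 -0.0815 -0.0003]
shift [-0.3046  0.0293  0.4077] turn [ 0.0034 -0.0815 -0.0003]
```

>>> jog_arm(deltas=[[-0.03,0.01,0.05,0,-0.04,0,0.05],[-0.1,0.03,0.16,0.003,-0.08,0,0.05],[-0.18,0.03,0.25,0.003,-0.081,0,0.05],[-0.25,0.03,0.34,0.003,-0.081,0,0.05],[-0.3,0.03,0.41,0.003,-0.081,0,0.05],[-0.3,0.03,0.41,0.003,-0.081,0,0.05],[-0.3,0.03,0.41,0.003,-0.081,0,0.05]])

```text
clock: 3.52
tool_pos: [0.6317, -0.2276, 0.1209]
orientation: [3.14, -0.438, 1.755]
wrist_force: [-0.3, 0.2, -0.2]
opening: 0.0405
grip_force: 0.0
```

```bash
python3 - <<'E'
from h import *
O=np.array([.5385,.2672]);M=np.array([.6155,-.146]);f=O-M;f/=np.linalg.norm(f)
s=state();print(s['tool_pos'],s['joint_pos']);jog([*(M-.085*f),.12],tool(f,np.radians(25)));jog([*(M-.085*f),.014],tool(f,np.radians(25)))
p,d=imaging.grab_frame('scene');q=imaging.grab_frame('top')[0];cv2.imwrite('pics/s2.png',np.hstack([p[140:340,100:400],q[140:340,230:450]])[:,:,::-1])
E
```

```text
[ 0.63174953 -0.22761498  0.12088914] [ 0.54153609  1.17514782 -0.30643177  0.8065033  -0.08496561  1.42062716
  0.59259409]
shift [-0.008  -0.0041  0.0002] turn [ 0.0005 -0.0005  0.0001]
shift [-0.1878 -0.0048  0.3842] turn [ 0.0005 -0.0005  0.0001]
```

View pics/s2.png

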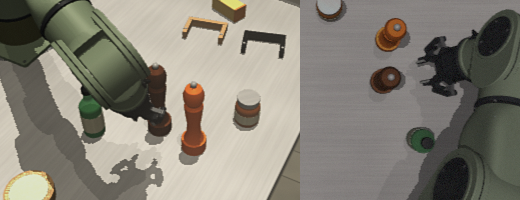

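```bash
python3 - <<'E'
from h import *
B=np.array([.467,-.235])
for n in('scene','top'):
    d=imaging.grab_frame(n)[1];P=cloud(n,d).reshape(-1,3);P=P[d.ravel()>0]
    for lo,hi in((0,.035),(.035,.06),(.06,.09),(.09,.13)):
        r=np.hypot(*(P[:,:2]-B).T);Q=P[(r>=lo)&(r<hi)&(P[:,2]>.175)&(P[:,2]<.8)]
        if len(Q):i=Q[:,2].argmin();print(n,lo,hi,len(Q),Q[i].round(3),Q[:,2].max().round(3))
E
```

```text
scene 0 0.035 920 [ 0.472 -0.212  0.482] 0.591
scene 0.035 0.06 812 [ 0.516 -0.27   0.527] 0.591
scene 0.06 0.09 1509 [ 0.403 -0.297  0.44 ] 0.588
scene 0.09 0.13 2581 [ 0.349 -0.269  0.429] 0.568
top 0 0.035 1945 [ 0.499 -0.241  0.445] 0.592
top 0.035 0.06 2552 [ 0.523 -0.253  0.44 ] 0.594
top 0.06 0.09 3829 [ 0.544 -0.27   0.433] 0.591
top 0.09 0.13 5731 [ 0.581 -0.252  0.175] 0.577
```

>>> jog_arm(deltas=[[-0.03,-0.004,0.06,0,0,0,0.05],[-0.08,-0.004,0.16,0,0,0,0.05],[-0.13,-0.004,0.27,0,0,0,0.05],[-0.17,-0.004,0.35,0,0,0,0.05],[-0.188,-0.004,0.384,0,0,0,0.05],[-0.188,-0.004,0.384,0,0,0,0.05],[-0.188,-0.004,0.384,0,0,0,0.05]])

```text
clock: 4.6
tool_pos: [0.6314, -0.2293, 0.0137]
orientation: [3.14, -0.438, 1.756]
wrist_force: [-0.5, 0.3, 0.4]
opening: 0.0402
grip_force: 0.0
```

```bash
python3 - <<'E'
from h import *
s=state();print(s['clock'],s['tool_pos'],s['wrist_force'],s['joint_pos'])
p,d=imaging.grab_frame('scene');q,dt=imaging.grab_frame('top')
C=cloud('scene',d);print(foot('scene',C,(240,235,276,280)))
f=np.array([-.183,.983]);n=np.array([.983,.183]);T=s['tool_pos'][:2]
for c,D in(('scene',d),('top',dt)):
    P=cloud(c,D).reshape(-1,3);r=P[:,:2]-T;a,l=r@f,r@n
    for z in(.012,.02,.03,.045,.07):
        k=(abs(P[:,2]-z)<.005)&(abs(l)<.06)&(a>-.08)&(a<.03);print(c,z,k.sum(),'front',a[k].max().round(4) if k.any() else '','lat',l[k].min().round(3) if k.any() else '',l[k].max().round(3) if k.any() else '')
cv2.imwrite('pics/s3.png',cv2.resize(np.hstack([p[190:300,190:340],q[150:260,270:420]]),None,fx=2.6,fy=2.6)[:,:,::-1])
E
```

```text
4.6 [ 0.63138927 -0.22932981  0.01373376] [-0.46977325  0.3415257   0.43362726] [ 0.54510176  1.30863934 -0.30311373  0.83615193 -0.06633022  1.26758485
  0.63853234]
(array([ 0.61653123, -0.1445826 ]), np.float64(0.001798940455533383), 145)
scene 0.012 2 front -0.0066 lat 0.006 0.029
scene 0.02 3 front -0.011 lat 0.024 0.03
scene 0.03 8 front -0.0119 lat 0.023 0.036
scene 0.045 2 front -0.0191 lat 0.035 0.037
scene 0.07 22 front -0.0213 lat 0.02 0.059
top 0.012 22 front 0.0287 lat -0.059 0.06
top 0.02 4 front 0.006 lat -0.032 0.026
top 0.03 23 front 0.007 lat -0.035 0.031
top 0.045 27 front -0.0 lat -0.035 0.03
top 0.07 107 front -0.0096 lat -0.054 0.05
```

View pics/s3.png

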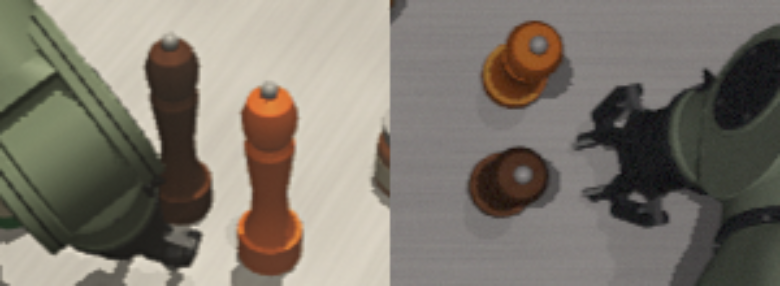

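>>> jog_arm(deltas=[[0.036,0,0.017,0,0,0,0.05],[0.091,0,0.042,0,0,0,0.05],[0.138,0,0.064,0,0,0,0.05],[0.163,0,0.076,0,0,0,0.05],[0.181,0,0.085,0,0,0,0.05],[0.199,0,0.093,0,0,0,0.05],[0.217,0,0.101,0,0,0,0.05],[0.239,0,0.112,0,0,0,0.05],[0.261,0,0.122,0,0,0,0.05],[0.29,0,0.135,0,0,0,0.05],[0.319,0,0.149,0,0,0,0.05],[0.333,0,0.156,0,0,0,0.05]])

```text
clock: 6.2
tool_pos: [0.6139, -0.138, 0.0129]
orientation: [3.141, -0.439, 1.756]
wrist_force: [0.5, -2.8, 0.2]
opening: 0.0404
grip_force: 1.4
```

```bash
cat > chk.py <<'E'
from h import *
import sys
O=np.array([.5385,.2672]);f=np.array([-.1857,.9826])
s=state();T=s['tool_pos'];print(s['clock'],T,s['orientation'],s['wrist_force'],s['joint_pos'][[1,3,5]])
p,d=imaging.grab_frame('scene');q,dt=imaging.grab_frame('top')
g=T[:2]+.033*f
for n,I,D in(('scene',p,d),('top',q,dt)):
    C=cloud(n,D);I=I.astype(int)
    for zl,r in(((.008,.034),.032),((.18,.2),.026)):
        m=(C[...,2]>zl[0])&(C[...,2]<zl[1])&(np.hypot(C[...,0]-g[0],C[...,1]-g[1])<.045)&(I[...,0]>1.25*I[...,1])
        P=C[m][:,:2]
        if len(P)<8: print(n,zl,len(P));continue
        w=least_squares(lambda a:np.hypot(*(P-a).T)-r,g,loss='soft_l1',f_scale=.002);x=w.x
        nn=np.array([f[1],-f[0]]);print(n,zl[0],len(P),x.round(4),'along,lat from tool',((x-T[:2])@f).round(4),((x-T[:2])@nn).round(4),'to bay',((O-x)@f).round(4),((O-x)@nn).round(4))
u,v=proj('scene',[*g,.03]).astype(int);a,b=proj('top',[*g,.03]).astype(int)
cv2.imwrite(f'pics/{sys.argv[1]}.png',cv2.resize(np.hstack([p[max(v-90,0):v+60,u-80:u+80],q[b-75:b+75,max(a-90,0):a+70]]),None,fx=2.4,fy=2.4)[:,:,::-1])
E
python3 chk.py s4
```

```text
6.2 [ 0.61394866 -0.1379874   0.01287155] [ 3.14121344 -0.43882878  1.75589801] [ 0.49175085 -2.76936727  0.18631179] [1.21727688 1.14765334 1.01776644]
scene 0.008 10 [ 0.6076 -0.107 ] along,lat from tool 0.0316 -0.0005 to bay 0.3805 0.0016
scene 0.18 24 [ 0.608  -0.1048] along,lat from tool 0.0337 0.0003 to bay 0.3784 0.0008
top 0.008 14 [ 0.6073 -0.11  ] along,lat from tool 0.0287 -0.0013 to bay 0.3834 0.0024
top 0.18 46 [ 0.607  -0.1095] along,lat from tool 0.0293 -0.0015 to bay 0.3829 0.0026
```

View pics/s4.png

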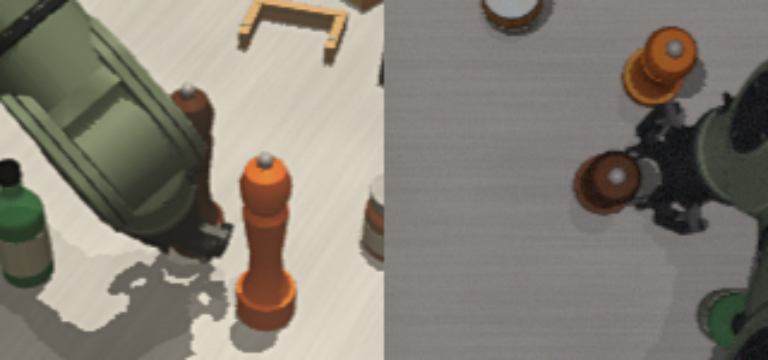

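>>> jog_arm(deltas=[[0.022,0,0.01,0,0,0,0.05],[0.058,0,0.027,0,0,0,0.05],[0.101,0,0.047,0,0,0,0.05],[0.145,0,0.068,0,0,0,0.05],[0.188,0,0.088,0,0,0,0.05],[0.232,0,0.108,0,0,0,0.05],[0.275,0,0.128,0,0,0,0.05],[0.319,0,0.148,0,0,0,0.05],[0.362,0,0.168,0,0,0,0.05],[0.399,0,0.185,0,0,0,0.05],[0.428,0,0.199,0,0,0,0.05],[0.442,0,0.206,0,0,0,0.05]])

```text
clock: 7.8
tool_pos: [0.5916, -0.0184, 0.0131]
orientation: [3.141, -0.439, 1.756]
wrist_force: [-0.3, -2.8, -1.5]
opening: 0.0408
grip_force: 1.4
```

```bash
python3 chk.py s5
```

```text
7.8 [ 0.59162193 -0.01841309  0.01310442] [ 3.14117048 -0.43863553  1.75561178] [-0.27781918 -2.78757151 -1.51221184] [1.14700796 1.4156893  0.76471952]
scene 0.008 20 [0.5884 0.0135] along,lat from tool 0.032 0.0027 to bay 0.2585 -0.0019
scene (0.18, 0.2) 5
top 0.008 13 [0.5873 0.0148] along,lat from tool 0.0334 0.0019 to bay 0.2571 -0.0011
top 0.18 62 [0.5844 0.0119] along,lat from tool 0.0312 -0.0014 to bay 0.2594 0.0023
```

>>> jog_arm(deltas=[[0.022,0,0.01,0,0,0,0.05],[0.058,0,0.027,0,0,0,0.05],[0.101,0,0.047,0,0,0,0.05],[0.145,0,0.068,0,0,0,0.05],[0.188,0,0.088,0,0,0,0.05],[0.232,0,0.108,0,0,0,0.05],[0.275,0,0.128,0,0,0,0.05],[0.319,0,0.148,0,0,0,0.05],[0.362,0,0.168,0,0,0,0.05],[0.399,0,0.185,0,0,0,0.05],[0.428,0,0.199,0,0,0,0.05],[0.442,0,0.206,0,0,0,0.05]])

```text
clock: 9.4
tool_pos: [0.5693, 0.1014, 0.0134]
orientation: [3.141, -0.439, 1.756]
wrist_force: [1.2, -2.5, -0.6]
opening: 0.0405
grip_force: 1.5
```

```bash
python3 chk.py s6
```

```text
9.4 [0.56926988 0.10140099 0.01341692] [ 3.14109976 -0.43861057  1.75559851] [ 1.24935935 -2.52412645 -0.60519516] [1.11149844 1.57486099 0.57068039]
scene 0.008 19 [0.5661 0.1336] along,lat from tool 0.0323 0.0029 to bay 0.1364 -0.0023
scene (0.18, 0.2) 0
top 0.008 13 [0.5634 0.1348] along,lat from tool 0.0339 0.0005 to bay 0.1348 0.0001
top 0.18 39 [0.5608 0.1329] along,lat from tool 0.0325 -0.0024 to bay 0.1361 0.003
```

View pics/s6.png

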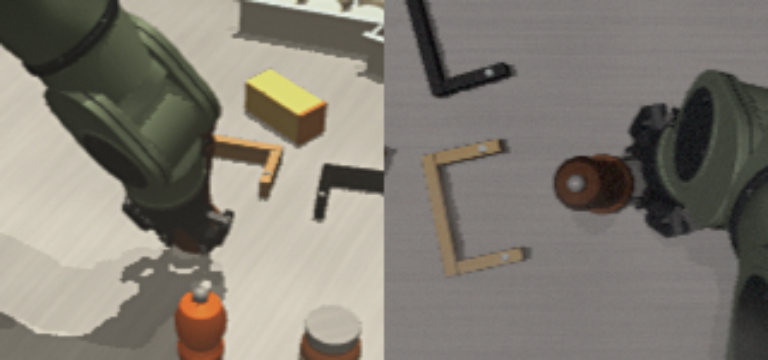

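>>> jog_arm(deltas=[[0.022,0,0.01,0,0,0,0.05],[0.058,0,0.027,0,0,0,0.05],[0.101,0,0.047,0,0,0,0.05],[0.145,0,0.068,0,0,0,0.05],[0.188,0,0.088,0,0,0,0.05],[0.232,0,0.108,0,0,0,0.05],[0.275,0,0.128,0,0,0,0.05],[0.312,0,0.146,0,0,0,0.05],[0.341,0,0.159,0,0,0,0.05],[0.366,0,0.171,0,0,0,0.05],[0.384,0,0.179,0,0,0,0.05],[0.399,0,0.186,0,0,0,0.05]])

```text
clock: 11.0
tool_pos: [0.5491, 0.2093, 0.0136]
orientation: [3.141, -0.438, 1.755]
wrist_force: [0.6, -2.4, -1.8]
opening: 0.0409
grip_force: 1.2
```

```bash
python3 chk.py s7
```

```text
11.0 [0.54914578 0.20930759 0.01363096] [ 3.14114751 -0.43848663  1.75528637] [ 0.59654228 -2.369859   -1.82175452] [1.09936398 1.63379826 0.44983472]
scene 0.008 11 [0.549  0.2407] along,lat from tool 0.0309 0.0057 to bay 0.0279 -0.0054
scene 0.18 9 [0.5451 0.2357] along,lat from tool 0.0267 0.0009 to bay 0.0321 -0.0006
top 0.008 8 [0.5399 0.2504] along,lat from tool 0.0421 -0.0015 to bay 0.0168 0.0018
top (0.18, 0.2) 0
```

View pics/s7.png

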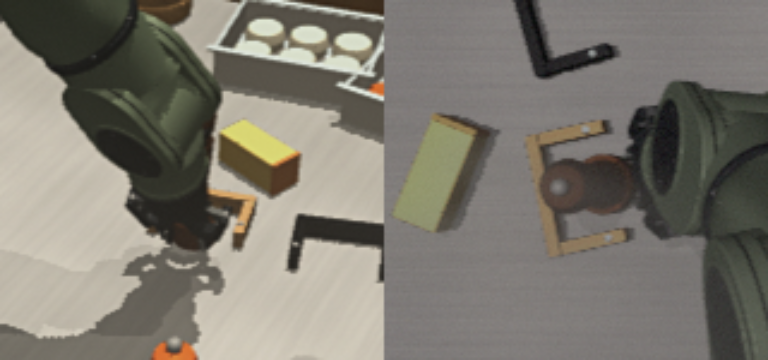

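>>> jog_arm(deltas=[[0.011,0,0.005,0,0,0,0.05],[0.029,0,0.014,0,0,0,0.05],[0.047,0,0.022,0,0,0,0.05],[0.065,0,0.03,0,0,0,0.05],[0.076,0,0.036,0,0,0,0.05],[0.083,0,0.039,0,0,0,0.05],[0.087,0,0.041,0,0,0,0.05],[0.091,0,0.042,0,0,0,0.05],[0.091,0,0.042,0,0,0,0.05]])

```text
clock: 12.22
tool_pos: [0.5445, 0.2338, 0.0138]
orientation: [3.141, -0.439, 1.755]
wrist_force: [0.5, -2.5, -1.8]
opening: 0.0407
grip_force: 1.0
```

>>> jog_arm(deltas=[[0.004,0,0.002,0,0,0,0.05],[0.007,0,0.0035,0,0,0,0.05],[0.011,0,0.005,0,0,0,0.05],[0.011,0,0.005,0,0,0,0.05]])

```text
clock: 12.72
tool_pos: [0.544, 0.2366, 0.0138]
orientation: [3.141, -0.438, 1.755]
wrist_force: [0.5, -3.3, -2.1]
opening: 0.0407
grip_force: 1.6
```

>>> jog_arm(deltas=[[0.004,0,0.002,0,0,0,0.05],[0.007,0,0.0035,0,0,0,0.05],[0.007,0,0.0035,0,0,0,0.05]])

```text
clock: 13.1
tool_pos: [0.5441, 0.2375, 0.0136]
orientation: [3.141, -0.437, 1.755]
wrist_force: [0.8, -10.3, 0.3]
opening: 0.0404
grip_force: 4.8
```

Force stepped from 3 N to 10 N, so the foot is against the back rail. Retreating.

>>> jog_arm(deltas=[[-0.011,0,-0.005,0,0,0,0.05],[-0.036,0,-0.017,0,0,0,0.05],[-0.09,0,-0.042,0,0,0,0.05],[-0.18,0,-0.084,0,0,0,0.05],[-0.29,0,-0.135,0,0,0,0.05],[-0.4,0,-0.186,0,0,0,0.05],[-0.47,0,-0.22,0,0,0,0.05],[-0.47,0,-0.3,0,0,0,0.05],[-0.43,0,-0.45,0,0,0,0.05],[-0.36,0,-0.6,0,0,0,0.05],[-0.33,0,-0.66,0,0,0,0.05],[-0.33,0,-0.66,0,0,0,0.05]])

```text
clock: 14.6
tool_pos: [0.5704, 0.0964, 0.1288]
orientation: [3.14, -0.438, 1.756]
wrist_force: [-0.2, 0.0, -1.0]
opening: 0.0405
grip_force: 0.0
```

```bash
python3 - <<'E'
from h import *
s=state();print(s['clock'],s['tool_pos'],s['wrist_force'])
p,d=imaging.grab_frame('scene');q,dt=imaging.grab_frame('top')
g=np.array([.539,.267]);yb=np.array([-.209,.978])
for n,I,D in(('scene',p,d),('top',q,dt)):
    C=cloud(n,D);I=I.astype(int)
    for zl,r in(((.029,.036),.032),((.18,.2),.026)):
        m=(C[...,2]>zl[0])&(C[...,2]<zl[1])&(np.hypot(C[...,0]-g[0],C[...,1]-g[1])<.05)&(I.sum(-1)<260)
        P=C[m][:,:2];print(n,zl,len(P),least_squares(lambda a:np.hypot(*(P-a).T)-r,g,loss='soft_l1',f_scale=.002).x.round(4) if len(P)>8 else '')
cv2.imwrite('pics/s8.png',np.hstack([p[80:320,140:420],cv2.resize(q[150:350,70:303],(280,240))])[:,:,::-1])
E
```

```text
14.6 [0.57041144 0.09642171 0.1287835 ] [-0.15319022  0.03552596 -0.95189247]
scene (0.029, 0.036) 25 [0.5384 0.2699]
scene (0.18, 0.2) 94 [0.5397 0.2703]
top (0.029, 0.036) 55 [0.5351 0.2681]
top (0.18, 0.2) 72 [0.5367 0.2677]
```

View pics/s8.png

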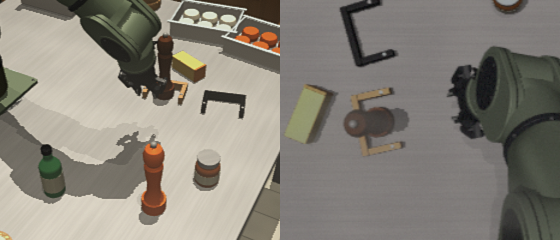

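The mill stands upright in the bay (scene crop (167,70), top crop (370,122)), measured at (0.537, 0.268) against the target (0.5385, 0.267). The gripper is clear of it, and the bottle, jar and wedge look unmoved.

```bash
python3 -c "
from workcell import ctrl;print(ctrl.finish_job())"
```

```text
the job is handed in; nothing more can be done
None
```

The dark mill was pushed by its foot into the pale bay and stands upright against the back rail. The gripper is clear, and the job was handed in at about 15 s of the 64 s allowed.

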